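Unseat a plug-in converter module with a pry wedge

ROBOT

A 7-joint arm with a two-finger parallel gripper is mounted at the origin on the work surface. World frame = base frame: x ahead of the robot, y to its left, z up, the work surface at z = 0. Lengths are in m, angles in rad, forces in N, time in s.
With the tool pointing down it reaches from about 0.4 to 0.85 m from the base axis. Payload 4.5 kg.
Tool frame: the origin (TCP) lies between the finger pads; the fingertips stand 11 mm ahead of it and the grasp point (between the pads) lies 8 mm behind it (r.tip_reach is the distance from the TCP to the fingertips, in m); x points along the fingers, y is the direction in which the jaws open and shut, and the axes are right-handed (so a half turn about x gives the same grasp; the last joint's range is limited). The gripper opens to 88 mm and grips with 3 to 60 N. Pads are 18 mm wide; open, the fingers measure 123 mm over their backs; the gripper's body (75 mm by 187 mm) begins 45 mm behind the grasp point.
Start: joints at [-1.227, 0.689, -0.195, 1.565, 0.157, 0.902, -0.215], TCP at [0.191, 0.595, 0.25] pointing down, gripper open.
Joint ranges: [-3.01, 3.01], [-0.46, 2.08], [-1.47, 1.51], [0.13, 2.56], [-1, 4.14], [0.04, 2.09], [-2.66, 2.66]. Speed limits (rad/s): [2.57, 2.57, 3.14, 3.14, 3.14, 3.14, 3.14].

INTERFACE

Orientations are given as a unit quaternion [x, y, z, w].
In Python, from plant import r gives the robot as it stands.
- The arm moves only by the tool drive_tool, never from a script. Its argument "deltas" is a list of rows, each a list of 3 entries, a list of its own where there are three numbers: the turn, a rotation vector about the tool's x, y, z in degrees, then the shift along the tool's x, y, z in cm, then the finger opening in cm, from 0 to 8.81. A call has 1 to 12 rows; each row shifts and turns the commanded pose from where the row before left it, along the tool's axes as they then stand; what a row does not reach is not made up. A row lasts 1/12 s, in which the tool goes at most 41.7 mm and 7.16 degrees, less where a joint would pass 70% of its speed; a pose out of reach is approached as far as the arm can. A call is refused whole if a number of a shift passes 4.17 or a number of a turn 7.16, either way. A call with a gripper value outside its range is refused whole. The fingers move at their own pace and stop on an object; "force" is the grip in N (left out, the last holds). Time passes only in rows, so rows that do not move let the fingers close. It gives the time, the measured TCP pose, the force and the opening at its end, in the units of the state.
- r.get_state(): the state, without advancing time (a new reading comes with each control period).
- r.snapshot(name): name is "scene" or "side" or "wrist"; returns a dict with "color" (384x512x3 uint8, red, green, blue), "fov_y" (degrees; the focal length in pixels is half the picture's height over the tangent of half this angle, whatever the lens; pixels are square), "cx", "cy" (the principal point, pixels), "extrinsics" (4x4, takes a point from world to camera coordinates); the wrist camera has in their place "tool_from_camera" (4x4, takes a point from camera to tool coordinates, whose origin is the TCP and whose axes are the tool frame's). Camera axes: x right, y up, looking along -z (the intrinsics and any distortion apply to the point x, -y, -z); pixel columns grow to the right and rows downward; lengths in m; the calibration is good to about 2 mm. A picture is of the moment at which its call begins: read the wrist's pose just before it. There is no depth.
- r.finish_job(): hands the job in, once; it reports no verdict.
The state is a dict: "clock": time; "q": joint angles; "qd": joint speeds; "joint_torque": joint torques, N m; "tool_pos": TCP position; "eef_rot": TCP orientation; "contact_force": force on the tool from outside, world axes, zero at the start; "moment": the same for the moment, N m; "opening": opening from 0.0 (shut) to 1.0 (fully open).
Only numpy, scipy, OpenCV 4.12 (cv2) and the standard library are available. Lean on these libraries where they do the work, as an engineer would, in place of code of your own. Each camera call takes 0.05 s, during which the arm holds its last target. There are 200 camera calls.

TASK

Lever up the converter chassis's hinged metal cover with the nylon pry wedge, at the notch in the cover's front edge, and swing the cover up until it stands upright. Then slide the wedge, flat on the base plate, under the middle of the module's front edge until that edge has just come up out of its sockets, about 4 mm. Finish holding it there: keep gripping the wedge so that it alone carries the module for a colleague to take, with the hand itself off the module and the other things on the bench left where they are.

Things in the scene. Friction and masses are not known exactly. Their poses are not given: they have to be found in the camera images.
- chassis: Fixed converter chassis: aluminium base plate, top 10 mm above the bench. Origin on the bench; x runs from its front (cover's notch) to its rear, y left of that, z up. Plate spans x -75 to 90, y -85 to 85 mm. Beside the cover, at |y| above 61 mm, stand a terminal block (+y, top at 26 mm) and capacitors (-y, top at 39 mm). The middle is bare from the front edge to below the module.
- cover_panel (a joint): Angle (rad) of the chassis's grey sheet-steel hood: 0 shut, 1.57 upright, stop 1.8; starts at 0 to 0.05. Hood 120 mm long (x), 110 wide, walls all round, top 54 mm above the bench, 100 g. Hinge line at the rear, chassis x = 70, z = 14 mm; the front swings up and to the rear. The stiff hinge keeps any angle it is left at. Lifting the front lip takes 1 to 1.5 N.
- cover_lip (a point): Middle of the lower edge of the cover's front wall (3 mm thick), over the pry notch, 118.5 mm from the hinge line; moves with the cover. Shut, it is at x = -48.5, y = 0, z = 16 mm in the chassis frame: the notch is a gap 6 mm high over the base plate and 50 mm wide (y -25 to 25 mm).
- module_board (a joint): Angle (rad) by which the module is rocked up about its rear pivot (chassis x = 56, z = 16 mm): 0 seated, 0.0128 rad per mm of rise at the front edge. Green board 82 x 80 x 3 mm with black block and finned heat sink, 27 mm tall in all, about 0.42 kg, under the hood until that is opened. Lifting the front edge takes 2 to 3 N; unsupported, it sinks back.
- module_edge (a point): Middle of the lower front edge of the module's board; moves with it. Seated, it is at x = -22, y = 0, z = 16 mm in the chassis frame: 6 mm above the base plate's top, open below. The front corners plug into two fixed black sockets, 6 mm high, at x -22 to -6 mm and |y| 25 to 39 mm; the wedge goes between them.
- pry_wedge: Loose black nylon pry wedge, 130 mm long, 60 g, flat on the bench. Origin on its flat underside below the grip point, x to the thin tip, z up. Handle x -60 to 14 mm: 22 mm wide (y), 20 high. Blade x 14 to 70 mm: 32 mm wide, top sloping straight from 16 mm high at x = 14 to 2 mm at the tip (1 mm per 4 mm). Grip across the handle near the origin, from above.
- wedge_tip (a point): Middle of the tip edge of the pry wedge, on its underside, 70 mm ahead (x) of the wedge's origin.
- screwdriver: Loose screwdriver, 180 mm long, a bystander: leave it alone. It lies to the robot's right like the wedge; which of the two is nearer the robot varies.
- parts_box: Open divided parts box 130 x 90 x 32 mm, a bystander.
- solder_reel: Grey solder reel, 64 mm across and 38 mm tall, standing on its flange, a bystander.
- multimeter: Handheld multimeter 150 x 75 x 34 mm lying on its back, a bystander.
There are look-alikes about, which are no part of the job. There is more than one size of the pry_wedge; the one meant has the size given above.

How it is judged:
On the way, in this order (a step that is already met when the one before it is completed fails the run):
1. the cover is being levered up by the pry wedge (open more than 0.2 rad, wedge bearing on it) (value of joint cover_panel above 0.2 rad and contact force between pry_wedge and cover_panel above 0.2 N and contact force between the fingers and pry_wedge above 1 N), for 0.1 s.
2. the cover stands up (beyond 1.2 rad) (value of joint cover_panel above 1.2 rad), for 0.3 s.
3. the wedge has lifted the module's front edge by more than 2 mm (z of module_edge in the frame of chassis above 0.018 m and contact force between pry_wedge and module_board above 0.5 N), for 0.3 s.
At the end, for the whole second after the job is handed in: The cover stands open beyond 1.2 rad; the module's front edge is 2 to 7.5 mm above its seat (4 mm is meant) and at rest, carried by the pry wedge alone; the wedge lies flat on the base plate (within 0.12 rad, tip within 4 mm of the plate) and is still gripped by the fingers (all of step 3 and value of joint cover_panel above 1.2 rad and z of module_edge in the frame of chassis below 0.0235 m and contact force between each of the arm, the fingers and module_board below 0.2 N and contact force between the fingers and pry_wedge above 1 N and angle between pry_wedge's own z axis and vertical below 0.12 rad and z of wedge_tip in the frame of chassis below 0.014 m and linear speed of pry_wedge below 0.02 m/s and angular speed of module_board below 0.1 rad/s); the arm keeps its last pose, push and grip.
It fails at once if the module's front edge is forced up by more than 10 mm (z of module_edge in the frame of chassis above 0.026 m).
It fails at once if the hand pushes on the module (contact force between any of the fingers, the arm and module_board above 1 N).
It fails at once if a bystander is shifted by more than 25 mm (distance of any of screwdriver, parts_box, solder_reel, multimeter from where it was at the start of the episode above 0.025 m).
It also fails if it takes over 48 s, if anything falls off the work surface, if the arm or the gripper's body presses on something with over 40 N, if the wrist force passes 120 N, or if a joint passes its speed limit or range.

## Working session

There is one attempt and no reset: what is moved stays moved. The work goes in short steps, Python scripts to look and compute and a tool call to move; the robot and the scene stay as the last step left them, time stands still between calls to the robot, and variables do not carry over. Pictures are saved under pics/ and viewed, about 8 in all and at most 12, crops included, and the job is handed in when it is done.

Besides the shell and the picture viewer there is one more tool, called after "Request:" by a JSON object that holds its "api" and its "payload". drive_tool: Moves the arm, as the interface text tells. Its arguments: {"type":"object","properties":{"deltas":{"type":"array","items":{"type":"array"}},"force":{"type":"number"}},"required":["deltas"]}

```bash
ls; mkdir -p pics
cat > h.py <<'E'
import numpy as np, cv2
from scipy.spatial.transform import Rotation as R
from plant import r
def cam(s,st=None):
    h,w=s["color"].shape[:2]; f=h/2/np.tan(np.radians(s["fov_y"])/2)
    if "extrinsics" in s: T=np.linalg.inv(np.array(s["extrinsics"]))
    else:
        T=np.eye(4);T[:3,:3]=R.from_quat(st["eef_rot"]).as_matrix();T[:3,3]=st["tool_pos"];T=T@np.array(s["tool_from_camera"])
    return f,s["cx"],s["cy"],T
def ray(c,u,v,z):
    f,cx,cy,T=c; d=T[:3,:3]@np.array([(u-cx)/f,-(v-cy)/f,-1]); o=T[:3,3]
    return o+d*(z-o[2])/d[2]
def proj(c,p):
    f,cx,cy,T=c; q=T[:3,:3].T@(np.array(p)-T[:3,3]); return cx+f*q[0]/-q[2], cy-f*q[1]/-q[2]
E
python3 - <<'E'
from h import *
for n in("scene","side"):
    s=r.snapshot(n); cv2.imwrite(f"pics/{n}0.png",cv2.resize(s["color"][:,:,::-1],(800,600)))
    print(n,s["fov_y"],s["cx"],s["cy"],s.keys()); print(np.round(cam(s)[3],3))
    np.savez(f"{n}0.npz",**{k:np.array(v) for k,v in s.items()})
print(r.get_state())
E
```

```text
pics
scene 54.24732830121371 255.1632038056239 191.39069953839385 dict_keys(['color', 'fov_y', 'cx', 'cy', 'extrinsics'])
[[ 0.623 -0.496  0.604  1.23 ]
 [ 0.782  0.38  -0.494 -0.552]
 [ 0.016  0.781  0.625  0.714]
 [ 0.     0.     0.     1.   ]]
side 55.84242950878343 252.2554246411386 194.69690407243002 dict_keys(['color', 'fov_y', 'cx', 'cy', 'extrinsics'])
[[ 0.77   0.329 -0.546 -0.086]
 [-0.637  0.428 -0.641 -0.859]
 [ 0.023  0.842  0.54   0.74 ]
 [ 0.     0.     0.     1.   ]]
{'clock': 0.1, 'q': array([-1.22724608,  0.68989585, -0.19452236,  1.56618053,  0.15730675,
        0.90252146, -0.21508051]), 'qd': array([-1.22482224e-03, -1.57069037e-03, -6.14244742e-05, -1.57822170e-03,
        2.91164625e-04,  1.49788197e-03, -1.46440799e-04]), 'joint_torque': array([-4.20056633e-03, -5.28495276e+01, -1.27166312e+00, -1.53836811e+01,
       -5.25357784e-02,  1.98035013e-03,  3.06089464e-05]), 'tool_pos': array([0.19039328, 0.59474196, 0.24900881]), 'eef_rot': array([ 0.10847416,  0.69869311, -0.10961173,  0.69860329]), 'contact_force': array([ 0.20870929,  0.45689987, -0.15607345]), 'moment': array([-0.0321706 ,  0.01197876,  0.03200796]), 'opening': 0.9986908681375005}
```

View pics/scene0.png

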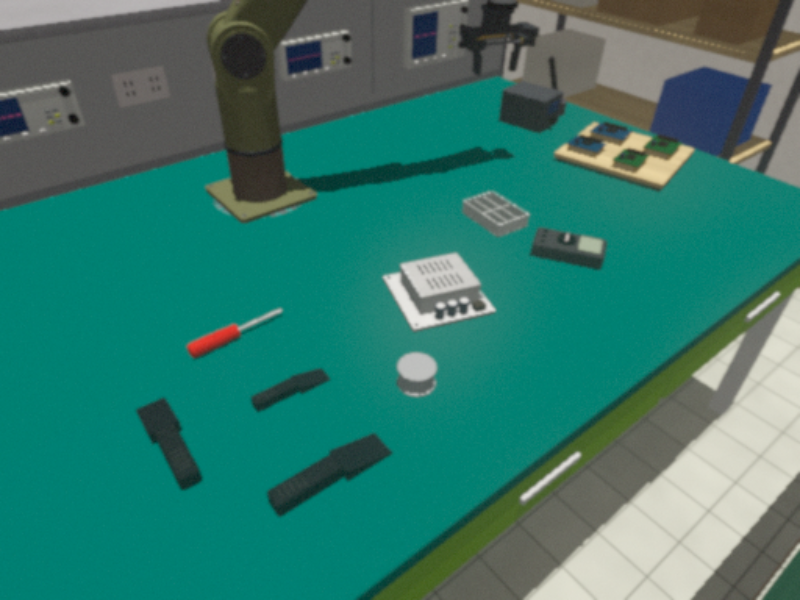

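View pics/side0.png

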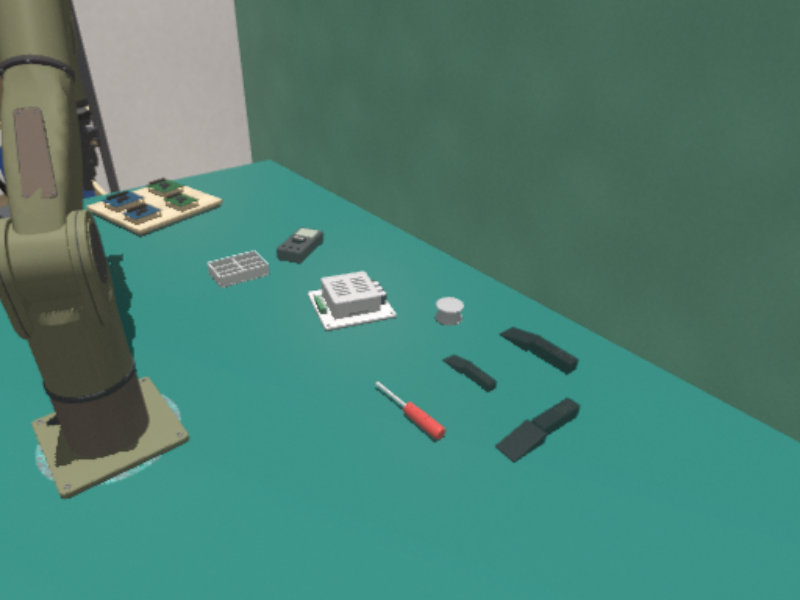

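Scene view: chassis near (440,290) px and three black wedges near (290,388), (330,472) and (170,443). I'll measure the wedges and the plate.

Run:
```python
from h import *
for n,rois in(("scene",[(240,360,335,415),(260,425,395,515),(130,390,205,495)]),("side",[(440,345,500,395),(495,320,582,375),(492,393,585,465)])):
    s=dict(np.load(f"{n}0.npz")); s={k:(v if v.ndim else float(v)) for k,v in s.items()}; c=cam(s); im=s["color"]
    hsv=cv2.cvtColor(im,cv2.COLOR_RGB2HSV)
    for a in rois:
        x0,y0,x1,y1=[int(k/1.5625) for k in a]; m=(hsv[y0:y1,x0:x1,2]<75).astype(np.uint8)
        cs,_=cv2.findContours(m,0,cv2.CHAIN_APPROX_NONE); q=max(cs,key=cv2.contourArea).reshape(-1,2)+[x0,y0]
        P=np.array([ray(c,u,v,0.008)[:2] for u,v in q]); (ce,sz,an)=cv2.minAreaRect((P*1000).astype(np.float32)); print(n,a,np.round(ce),np.round(sz),round(an,1))
    m=((hsv[...,1]<45)&(hsv[...,2]>130)).astype(np.uint8)
    cs,_=cv2.findContours(m,0,cv2.CHAIN_APPROX_NONE)
    for q in cs:
        if cv2.contourArea(q)<150: continue
        q=q.reshape(-1,2); P=np.array([ray(c,u,v,0.01)[:2] for u,v in q]); 
        if P[:,0].min()<.2 or P[:,0].max()>1.1 or abs(P[:,1]).max()>.6: continue
        h=cv2.approxPolyDP(cv2.convexHull((P*1000).astype(np.float32)),10,True).reshape(-1,2); print(n,"light",np.round(h).tolist())
```

```text
scene (240, 360, 335, 415) [ 617. -276.] [125.  38.] 84.2
scene (260, 425, 395, 515) [ 791. -313.] [178.  54.] 89.4
scene (130, 390, 205, 495) [ 604. -468.] [ 44. 179.] 87.8
scene light [[987.0, -8.0], [990.0, -133.0]]
scene light [[675.0, -75.0], [684.0, -106.0], [725.0, -112.0], [741.0, -86.0], [713.0, -51.0]]
scene light [[1009.0, 446.0], [1007.0, 270.0], [1044.0, 267.0]]
scene light [[472.0, 26.0], [635.0, -27.0], [685.0, 126.0], [623.0, 147.0], [481.0, 63.0]]
scene light [[500.0, 202.0], [459.0, 81.0], [569.0, 43.0], [608.0, 161.0]]
scene light [[349.0, 450.0], [348.0, 370.0], [479.0, 364.0], [483.0, 450.0]]
side (440, 345, 500, 395) [ 616. -281.] [ 39. 122.] 1.3
side (495, 320, 582, 375) [ 793. -317.] [ 64. 176.] 0.7
side (492, 393, 585, 465) [ 603. -467.] [206.  51.] 1.9
side light [[526.0, 182.0], [467.0, 25.0], [628.0, -27.0], [649.0, 34.0], [555.0, 170.0]]
side light [[690.0, 176.0], [581.0, 218.0], [542.0, 98.0], [664.0, 59.0]]
side light [[519.0, 449.0], [397.0, 473.0], [378.0, 383.0], [511.0, 365.0]]
```

```bash
cat >> h.py <<'E'
def pose(yaw,pitch=0):
    """tool z along heading yaw (deg) , tool x down; pitch>0 tips tool z up"""
    y=np.radians(yaw); z=np.array([np.cos(y),np.sin(y),0]); x=np.array([0,0,-1.]); M=np.stack([x,np.cross(z,x),z],1)
    return R.from_rotvec(-np.radians(pitch)*M[:,1])*R.from_matrix(M) if False else R.from_matrix(M)*R.from_rotvec([0,np.radians(-pitch),0])
def plan(p,Rt,n,p0=None,R0=None):
    st=r.get_state(); p0=st["tool_pos"] if p0 is None else p0; R0=R.from_quat(st["eef_rot"]) if R0 is None else R0
    rv=(R0.inv()*Rt).as_rotvec()/n; S=sum(R.from_rotvec(rv*k).as_matrix() for k in range(n))
    s=np.linalg.solve(S,R0.as_matrix().T@(np.array(p)-p0))
    print(n,"rows: turn",np.degrees(rv).round(3),"shift",(s*100).round(3))
E
python3 - <<'E'
from h import *
st=r.get_state(); M=R.from_quat(st["eef_rot"]).as_matrix(); print(M.round(3))
print("pitch check z:",pose(88,30).as_matrix()[:,2].round(2))
for yaw in(88,-92): plan([.617,-.285,.2],pose(yaw),36)
E
```

```text
[[-0.     0.305  0.952]
 [-0.002  0.952 -0.305]
 [-1.    -0.002  0.   ]]
pitch check z: [0.03 0.87 0.5 ]
36 rows: turn [-2.937e+00 -2.000e-03  2.000e-03] shift [ 0.139 -3.114 -0.426]
36 rows: turn [2.063e+00 2.000e-03 2.000e-03] shift [ 0.137 -0.521  2.869]
```

Request:
{"api": "drive_tool", "payload": {"deltas": [[[2.06, 0, 0], [0.14, -0.52, 2.87], 8.8], [[2.06, 0, 0], [0.14, -0.52, 2.87], 8.8], [[2.06, 0, 0], [0.14, -0.52, 2.87], 8.8], [[2.06, 0, 0], [0.14, -0.52, 2.87], 8.8], [[2.06, 0, 0], [0.14, -0.52, 2.87], 8.8], [[2.06, 0, 0], [0.14, -0.52, 2.87], 8.8], [[2.06, 0, 0], [0.14, -0.52, 2.87], 8.8], [[2.06, 0, 0], [0.14, -0.52, 2.87], 8.8], [[2.06, 0, 0], [0.14, -0.52, 2.87], 8.8], [[2.06, 0, 0], [0.14, -0.52, 2.87], 8.8], [[2.06, 0, 0], [0.14, -0.52, 2.87], 8.8], [[2.06, 0, 0], [0.14, -0.52, 2.87], 8.8]]}}

```text
clock: 1.1
tool_pos: [0.4599, 0.3738, 0.2325]
eef_rot: [0.257, 0.659, -0.257, 0.659]
contact_force: [-0.1, 0.0, 0.5]
opening: 0.998
```

Request:
{"api": "drive_tool", "payload": {"deltas": [[[2.06, 0, 0], [0.14, -0.52, 2.87], 8.8], [[2.06, 0, 0], [0.14, -0.52, 2.87], 8.8], [[2.06, 0, 0], [0.14, -0.52, 2.87], 8.8], [[2.06, 0, 0], [0.14, -0.52, 2.87], 8.8], [[2.06, 0, 0], [0.14, -0.52, 2.87], 8.8], [[2.06, 0, 0], [0.14, -0.52, 2.87], 8.8], [[2.06, 0, 0], [0.14, -0.52, 2.87], 8.8], [[2.06, 0, 0], [0.14, -0.52, 2.87], 8.8], [[2.06, 0, 0], [0.14, -0.52, 2.87], 8.8], [[2.06, 0, 0], [0.14, -0.52, 2.87], 8.8], [[2.06, 0, 0], [0.14, -0.52, 2.87], 8.8], [[2.06, 0, 0], [0.14, -0.52, 2.87], 8.8]]}}

```text
clock: 2.1
tool_pos: [0.6112, 0.0614, 0.2156]
eef_rot: [0.392, 0.589, -0.392, 0.588]
contact_force: [-0.2, 0.2, -0.9]
opening: 0.999
```

Run:
```python
from h import *
st=r.get_state(); print(st["tool_pos"],st["q"].round(2)); plan([.617,-.285,.2],pose(-92),12)
s=r.snapshot("wrist"); cv2.imwrite("pics/w1.png",s["color"][:,:,::-1]); c=cam(s,st)
for z in (0.01,): print([ray(c,u,v,z).round(3).tolist() for u,v in((0,0),(511,0),(511,383),(0,383))])
```

```text
[0.61115158 0.06137876 0.21564588] [-0.16  0.71 -0.03  1.64  0.03  0.79  0.19]
12 rows: turn [ 2.06e+00 -1.00e-03  3.00e-03] shift [ 0.13  -0.526  2.861]
[[0.33, 0.116, 0.01], [0.774, 0.301, 0.01], [1.051, -0.084, 0.01], [0.409, -0.35, 0.01]]
```

Request:
{"api": "drive_tool", "payload": {"deltas": [[[2.06, 0, 0], [0.13, -0.52, 2.86], 8.8], [[2.06, 0, 0], [0.13, -0.52, 2.86], 8.8], [[2.06, 0, 0], [0.13, -0.52, 2.86], 8.8], [[2.06, 0, 0], [0.13, -0.52, 2.86], 8.8], [[2.06, 0, 0], [0.13, -0.52, 2.86], 8.8], [[2.06, 0, 0], [0.13, -0.52, 2.86], 8.8], [[2.06, 0, 0], [0.13, -0.52, 2.86], 8.8], [[2.06, 0, 0], [0.13, -0.52, 2.86], 8.8], [[2.06, 0, 0], [0.13, -0.52, 2.86], 8.8], [[2.06, 0, 0], [0.13, -0.52, 2.86], 8.8], [[2.06, 0, 0], [0.13, -0.52, 2.86], 8.8], [[2.06, 0, 0], [0.13, -0.52, 2.86], 8.8]]}}

```text
clock: 3.15
tool_pos: [0.6177, -0.2843, 0.1999]
eef_rot: [-0.509, -0.492, 0.509, -0.491]
contact_force: [0.1, 0.4, -0.7]
opening: 1.001
```

```bash
python3 - <<'E'
from h import *
st=r.get_state(); print(st["tool_pos"],st["q"].round(2))
s=r.snapshot("wrist"); c=cam(s,st); im=s["color"]; cv2.imwrite("pics/w2.png",im[:,:,::-1])
m=(cv2.cvtColor(im,cv2.COLOR_RGB2HSV)[...,2]<75).astype(np.uint8)
cs,_=cv2.findContours(m,0,cv2.CHAIN_APPROX_NONE)
for q in cs:
    if cv2.contourArea(q)<300: continue
    q=q.reshape(-1,2); P=np.array([ray(c,u,v,0.005)[:2] for u,v in q]); print(q.min(0),q.max(0),[np.round(k).tolist() if not np.isscalar(k) else k for k in cv2.minAreaRect((P*1000).astype(np.float32))])
E
python3 -c "
import cv2,numpy as np
a=cv2.imread('pics/w1.png');b=cv2.imread('pics/w2.png');cv2.imwrite('pics/w12.png',cv2.resize(np.vstack([a,b]),(400*1,600)))"
```

```text
[ 0.61772513 -0.28434827  0.19989761] [ 0.34  0.82  0.04  1.44 -0.04  0.89  0.36]
[  0 101] [511 383] [[616.0, -395.0], [358.0, 672.0], 87.84060668945312]
[0 0] [328 220] [[528.0, -248.0], [127.0, 353.0], 66.04734802246094]
```

View pics/w12.png

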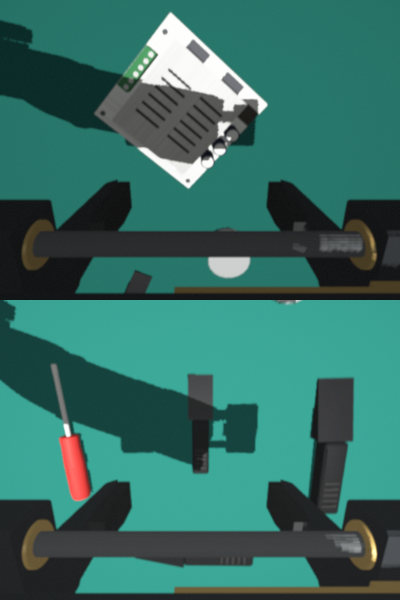

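Lower half (w2): the small wedge runs vertically, tip at about (200,375), tail at (200,472) of the composite. Upper half (w1): chassis corners at about (170,13), (268,105), (190,187), (97,113).

Run:
```python
from h import *
s=r.snapshot("wrist"); st=r.get_state(); c=cam(s,st); im=cv2.imread("pics/w2.png").astype(int)
m=((im.max(2)-im.min(2))<22).astype(np.uint8); m[:, :225]=0; m[:,300:]=0; m[:80]=0; m[240:]=0
n,l,sta,_=cv2.connectedComponentsWithStats(m); k=1+sta[1:,4].argmax(); print(sta[k])
for v in range(sta[k][1],sta[k][1]+sta[k][3],8):
    u=np.where(l[v]==k)[0]; a,b=ray(c,u.min(),v,.012),ray(c,u.max()+1,v,.012); print(v,u.min(),u.max(),((a+b)/2).round(4)[:2],round((b-a)[0]*1e3,1))
# chassis from w1
st1={"tool_pos":np.array([0.61115158,0.06137876,0.21564588]),"eef_rot":[0.392,0.589,-0.392,0.588]}
c1=cam(s,st1); im=cv2.imread("pics/w1.png"); 
q=[(170,13),(268,105),(190,187),(97,113)]
P=np.array([ray(c1,u*1.28,v*1.28,.01)[:2] for u,v in q]); print(P.round(3)); d=np.roll(P,-1,0)-P; print(np.hypot(*d.T).round(3),np.degrees(np.arctan2(d[:,1],d[:,0])).round(1),P.mean(0))
```

```text
[ 241   96   32  125 3109]
96 242 249 [ 0.61   -0.2192] 7.7
104 242 271 [ 0.6203 -0.2271] 29.1
112 242 271 [ 0.62   -0.2346] 29.3
120 242 271 [ 0.6197 -0.2423] 29.5
128 241 271 [ 0.6188 -0.2501] 30.8
136 241 271 [ 0.6185 -0.258 ] 31.0
144 241 272 [ 0.6186 -0.266 ] 32.2
152 241 271 [ 0.6178 -0.2741] 31.4
160 246 266 [ 0.6174 -0.2824] 21.5
168 246 266 [ 0.6171 -0.2908] 21.6
176 246 266 [ 0.6167 -0.2993] 21.8
184 246 266 [ 0.6163 -0.3079] 22.0
192 246 265 [ 0.6154 -0.3167] 21.1
200 246 265 [ 0.6151 -0.3256] 21.2
208 247 265 [ 0.6152 -0.3346] 20.3
216 248 265 [ 0.6153 -0.3439] 19.4
[[ 0.523  0.182]
 [ 0.685  0.129]
 [ 0.633 -0.024]
 [ 0.475  0.03 ]]
[0.17  0.161 0.167 0.16 ] [ -18.4 -108.7  161.2   72.3] [0.57894406 0.0790287 ]
```

Run:
```python
from h import *
plan([.617,-.290,.0135],pose(-93),10)
```

```text
10 rows: turn [0.055 0.032 0.015] shift [ 1.863  0.023 -0.017]
```

Request:
{"api": "drive_tool", "payload": {"deltas": [[[0.06, 0.03, 0], [2.0, 0.02, -0.02], 5.0], [[0.06, 0.03, 0], [2.5, 0.02, -0.02], 5.0], [[0.06, 0.03, 0], [2.5, 0.02, -0.02], 5.0], [[0.06, 0.03, 0], [2.5, 0.02, -0.02], 5.0], [[0.06, 0.03, 0], [2.5, 0.02, -0.02], 5.0], [[0.06, 0.03, 0], [2.0, 0.02, -0.02], 5.0], [[0.06, 0.03, 0], [1.6, 0.02, -0.02], 5.0], [[0.06, 0.03, 0], [1.0, 0.02, -0.02], 5.0], [[0, 0, 0], [0.5, 0, 0], 5.0], [[0, 0, 0], [0, 0, 0], 5.0]]}}

```text
clock: 4.08
tool_pos: [0.6195, -0.2811, 0.0287]
eef_rot: [0.511, 0.491, -0.509, 0.488]
contact_force: [0.5, -0.2, 0.6]
opening: 0.569
```

Run:
```python
from h import *
st=r.get_state(); print(st["tool_pos"],st["contact_force"]); plan([.617,-.290,.0135],pose(-93),1)
```

```text
[ 0.61946671 -0.28107505  0.02867663] [ 0.54765793 -0.18708788  0.61592245]
1 rows: turn [ 0.63  -0.277  0.07 ] shift [ 1.514 -0.208  0.909]
```

Request:
{"api": "drive_tool", "payload": {"deltas": [[[0.3, -0.28, 0], [0.5, -0.1, 0.5], 5.0], [[0.3, 0, 0], [0.5, -0.1, 0.41], 5.0], [[0, 0, 0], [0.5, 0, 0], 5.0], [[0, 0, 0], [0, 0, 0], 5.0], [[0, 0, 0], [0, 0, 0], 1.0], [[0, 0, 0], [0, 0, 0], 1.0], [[0, 0, 0], [0, 0, 0], 1.0], [[0, 0, 0], [0, 0, 0], 1.0], [[0, 0, 0], [0, 0, 0], 1.0], [[0, 0, 0], [0, 0, 0], 1.0]], "force": 50}}

```text
clock: 4.92
tool_pos: [0.6177, -0.2905, 0.0148]
eef_rot: [-0.513, -0.486, 0.513, -0.487]
contact_force: [0.0, -0.6, 1.4]
opening: 0.245
```

Run:
```python
from h import *
st=r.get_state(); print(st["tool_pos"],st["contact_force"],st["opening"]*88); print(R.from_quat(st["eef_rot"]).as_matrix().round(4))
```

```text
[ 0.61773541 -0.29045273  0.01476074] [ 0.04660408 -0.6079973   1.42224792] 21.55367271887999
[[ 7.000e-04  9.986e-01 -5.200e-02]
 [-8.000e-04 -5.200e-02 -9.986e-01]
 [-1.000e+00  7.000e-04  7.000e-04]]
```

```bash
cat >> h.py <<'E'
O=np.array([.575,.071]); YAW=71.8; H=.0148
def tgt(tip_x,wz,y=0):
    """TCP position for wedge level, tip at chassis (tip_x,y), wedge bottom height wz"""
    a=np.radians(YAW); ex=np.array([np.cos(a),np.sin(a)]); ey=np.array([-ex[1],ex[0]])
    return np.append(O+ex*(tip_x-.070)+ey*y, wz+H)
E
python3 - <<'E'
from h import *
st=r.get_state(); R0=R.from_quat(st["eef_rot"]); print(tgt(-.095,.05))
plan(tgt(-.095,.05),pose(YAW-180),9,st["tool_pos"]+[0,0,.06],R0)
E
```

```text
[ 0.52346474 -0.08574539  0.0648    ]
9 rows: turn [ 1.691  0.004 -0.005] shift [ 0.109 -1.421 -2.071]
```

Request:
{"api": "drive_tool", "payload": {"deltas": [[[0, 0, 0], [-2, 0, 0], 1.0], [[0, 0, 0], [-2, 0, 0], 1.0], [[0, 0, 0], [-2, 0, 0], 1.0], [[1.69, 0, 0], [0.11, -1.42, -2.07], 1.0], [[1.69, 0, 0], [0.11, -1.42, -2.07], 1.0], [[1.69, 0, 0], [0.11, -1.42, -2.07], 1.0], [[1.69, 0, 0], [0.11, -1.42, -2.07], 1.0], [[1.69, 0, 0], [0.11, -1.42, -2.07], 1.0], [[1.69, 0, 0], [0.11, -1.42, -2.07], 1.0], [[1.69, 0, 0], [0.11, -1.42, -2.07], 1.0], [[1.69, 0, 0], [0.11, -1.42, -2.07], 1.0], [[1.69, 0, 0], [0.11, -1.42, -2.07], 1.0]]}}

```text
clock: 5.92
tool_pos: [0.5227, -0.0849, 0.0646]
eef_rot: [-0.573, -0.414, 0.573, -0.414]
contact_force: [0.5, -0.4, -0.4]
opening: 0.244
```

Run:
```python
from h import *
for i in range(2): s=r.snapshot("wrist")
st=r.get_state(); s=r.snapshot("wrist"); print(st["tool_pos"],st["contact_force"],st["clock"]); cv2.imwrite("pics/w3.png",s["color"][:,:,::-1]); np.savez("w3.npz",tp=st["tool_pos"],er=st["eef_rot"])
c=cam(s,st)
a=np.radians(YAW); Rz=np.array([[np.cos(a),-np.sin(a)],[np.sin(a),np.cos(a)]])
for p in [(-75,85,10),(-75,-85,10),(90,85,10),(90,-85,10),(-50,55,54),(-50,-55,54)]:
    p=np.array(p)/1e3; print((p*1e3),np.round(proj(c,np.append(O+Rz@p[:2],p[2]))))
print("tip",proj(c,st["tool_pos"]+np.append(Rz@[.07,0],-H)))
```

```text
[ 0.52154871 -0.08013184  0.06412696] [ 0.56405286 -0.09206474  0.13920202] 6.0167
[-75.  85.  10.] [109.  75.]
[-75. -85.  10.] [415.  76.]
[90. 85. 10.] [  58. -354.]
[ 90. -85.  10.] [ 475. -353.]
[-50.  55.  54.] [128.   3.]
[-50. -55.  54.] [401.   4.]
tip (np.float64(255.089593993605), np.float64(106.23835625552671))
```

View pics/w3.png

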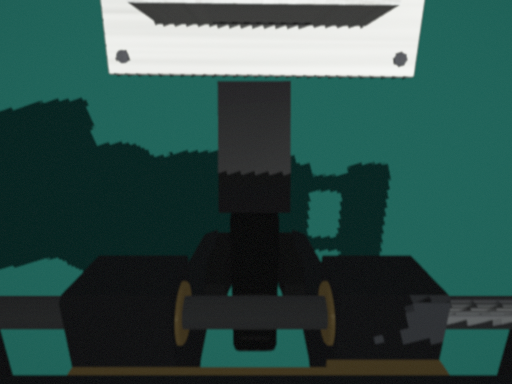

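The plate's front corners are at (109,74) and (414,76), matching the prediction to about 1 px. The wedge tip is at row 82, ahead of the predicted 106, so I'll compute the real grip offset.

Run:
```python
from h import *
s=r.snapshot("wrist"); d=np.load("w3.npz"); st={"tool_pos":d["tp"],"eef_rot":d["er"]}; c=cam(s,st); tp=d["tp"]; M=R.from_quat(d["er"]).as_matrix(); b=tp[2]-H
for u,v,h in((254,82,.002),(254,82,0),(254,212,.016),(218,82,.002),(291,82,.002),(218,212,.016),(291,212,.016),(254,349,.02)): print(u,v,h,(M.T@(ray(c,u,v,b+h)-tp)*1e3).round(1))
print(M.round(4)); print(c[3].round(3))
```

```text
254 82 0.002 [ 13.    0.  -80.3]
254 82 0 [ 15.    0.  -80.4]
254 212 0.016 [ -1.1  -0.1 -25. ]
218 82 0.002 [ 13.1 -15.7 -80.3]
291 82 0.002 [ 12.9  16.2 -80.3]
218 212 0.016 [ -1.1 -16.1 -25. ]
291 212 0.016 [ -1.2  16.4 -25. ]
254 349 0.02 [-5.3 -0.3 46.2]
[[-0.0035  0.9519 -0.3064]
 [ 0.0036 -0.3064 -0.9519]
 [-1.     -0.0044 -0.0024]]
[[ 0.951  0.294  0.092  0.545]
 [-0.308  0.911  0.274 -0.008]
 [-0.003 -0.289  0.957  0.199]
 [ 0.     0.     0.     1.   ]]
```

```bash
sed -i 's/(tip_x-.070)/(tip_x-.080)/' h.py
python3 - <<'E'
from h import *
P=pose(YAW-180); st=r.get_state(); print(st["tool_pos"],st["contact_force"])
plan(tgt(-.088,.0115),P,4)
plan(tgt(-.028,.0115),P,6,tgt(-.088,.0115),P)
E
```

```text
[ 0.52346639 -0.08521028  0.06454586] [ 0.23299757 -0.61110247 -0.2980264 ]
4 rows: turn [ 0.028  0.008 -0.006] shift [0.956 0.004 0.087]
6 rows: turn [0. 0. 0.] shift [ 0. -0. -1.]
```

Request:
{"api": "drive_tool", "payload": {"deltas": [[[0.1, 0, 0], [1.0, 0, 0.1], 1.0], [[0, 0, 0], [1.0, 0, 0.1], 1.0], [[0, 0, 0], [1.0, 0, 0.1], 1.0], [[0, 0, 0], [0.8, 0, 0.1], 1.0], [[0, 0, 0], [0, 0, 0], 1.0], [[0, 0, 0], [0, 0, 0], 1.0], [[0, 0, 0], [0, 0, 0], 1.0]]}}

```text
clock: 6.7
tool_pos: [0.522, -0.0899, 0.0263]
eef_rot: [-0.573, -0.414, 0.573, -0.414]
contact_force: [-0.8, 0.6, -0.6]
opening: 0.24
```

Run:
```python
from h import *
for i in range(3):
    st=r.get_state(); s=r.snapshot("wrist"); print(st["tool_pos"].round(4),st["contact_force"].round(1),st["clock"])
c=cam(s,st); M=R.from_quat(st["eef_rot"]).as_matrix(); tp=st["tool_pos"]; im=s["color"].astype(int)
cv2.imwrite("pics/w4.png",im[:,:,::-1])
g=im.mean(2)
white=((im.max(2)-im.min(2))<25)&(g>150)
for u in(150,200,320,370):
    v=np.where(white[:,u])[0]; v=v[v<200].max(); p=ray(c,u,v+.5,.01); print("plate edge",u,v,(M.T@(p-tp)*1e3).round(1))
sat=(im.max(2)-im.min(2))<22
for u in(235,254,275): print("col",u,[(v,int(g[v,u]),bool(sat[v,u])) for v in range(40,120,4)])
for v in (70,75,80,84,90,100): print(v,(M.T@(ray(c,254,v,tp[2]-H+.002)-tp)*1e3).round(1)[2])
```

```text
[ 0.522  -0.0899  0.0263] [-0.8  0.6 -0.6] 6.7
[ 0.5222 -0.0897  0.0266] [-0.1  0.1 -0.5] 6.75
[ 0.5223 -0.0897  0.0267] [-0.4  0.1 -0.4] 6.8
plate edge 150 46 [ 16.7 -45.2 -95.1]
plate edge 200 48 [ 16.7 -23.5 -94.3]
plate edge 320 47 [ 16.7  28.8 -94.6]
plate edge 370 48 [ 16.7  50.7 -94.2]
col 235 [(40, 238, True), (44, 238, True), (48, 99, True), (52, 67, False), (56, 77, False), (60, 75, False), (64, 76, False), (68, 77, False), (72, 77, False), (76, 77, False), (80, 65, False), (84, 37, True), (88, 38, True), (92, 38, True), (96, 41, True), (100, 42, True), (104, 43, True), (108, 43, True), (112, 44, True), (116, 45, True)]
col 254 [(40, 238, True), (44, 238, True), (48, 151, True), (52, 76, False), (56, 77, False), (60, 76, False), (64, 76, False), (68, 78, False), (72, 76, False), (76, 75, False), (80, 68, False), (84, 39, True), (88, 39, True), (92, 41, True), (96, 41, True), (100, 41, True), (104, 42, True), (108, 42, True), (112, 42, True), (116, 43, True)]
col 275 [(40, 239, True), (44, 239, True), (48, 162, True), (52, 62, False), (56, 74, False), (60, 76, False), (64, 77, False), (68, 77, False), (72, 78, False), (76, 77, False), (80, 69, False), (84, 38, True), (88, 38, True), (92, 40, True), (96, 40, True), (100, 42, True), (104, 42, True), (108, 45, True), (112, 45, True), (116, 44, True)]
70 -85.2
75 -83.2
80 -81.1
84 -79.5
90 -77.0
100 -72.7[ WARN:0@1.940] global loadsave.cpp:1063 imwrite_ Unsupported depth image for selected encoder is fallbacked to CV_8U.
```

Request:
{"api": "drive_tool", "payload": {"deltas": [[[0, 0, 0], [0, 0, -1.0], 1.0], [[0, 0, 0], [0, 0, -1.0], 1.0], [[0, 0, 0], [0, 0, -1.0], 1.0], [[0, 0, 0], [0, 0, -1.0], 1.0], [[0, 0, 0], [0, 0, -1.0], 1.0], [[0, 0, 0], [0, 0, -1.0], 1.0], [[0, 0, 0], [0, 0, 0], 1.0], [[0, 0, 0], [0, 0, 0], 1.0]], "force": 58}}

```text
clock: 7.52
tool_pos: [0.541, -0.0316, 0.0264]
eef_rot: [-0.573, -0.415, 0.573, -0.415]
contact_force: [-0.3, -0.8, -1.0]
opening: 0.242
```

Run:
```python
from h import *
st=r.get_state(); print(st["tool_pos"],st["contact_force"],st["moment"],st["opening"]*88)
s=r.snapshot("wrist"); a=s["color"][:,:,::-1]; b=r.snapshot("scene")["color"][:,:,::-1]; b=cv2.resize(b[120:260,190:380],(512,377)); cv2.imwrite("pics/w5.png",np.vstack([a,b])[:,:])
import subprocess
cv2.imwrite("pics/w5.png",cv2.resize(np.vstack([a,b]),(404,600)))
```

```text
[ 0.54104416 -0.0315744   0.02635096] [-0.25631991 -0.77229457 -1.00839212] [-0.06548392  0.09557911  0.02286554] 21.290166596775826
```

View pics/w5.png

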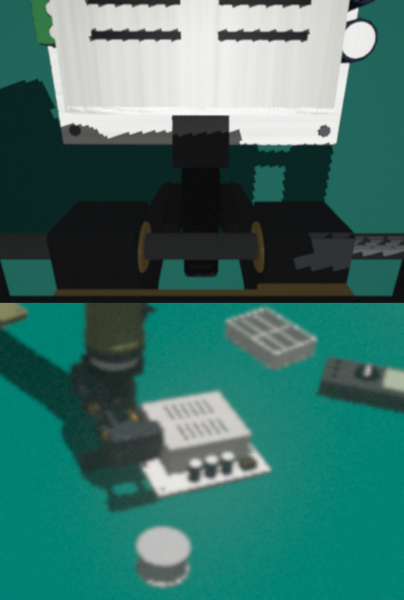

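The wedge is under the lip, with a reaction of about 1 N. Next I'll follow the lip's arc with the wedge level.

Run:
```python
import numpy as np
t=np.arange(.04,1.25,.07); x=-11.85*np.diff(-np.cos(t)); z=-11.85*np.diff(np.sin(t))
for a,b,c in zip(t[1:],z,x): print(f"{a:.2f} [{b:.2f},0,{-abs(c):.2f}]")
```

```text
0.11 [-0.83,0,-0.06]
0.18 [-0.82,0,-0.12]
0.25 [-0.81,0,-0.18]
0.32 [-0.80,0,-0.23]
0.39 [-0.78,0,-0.29]
0.46 [-0.76,0,-0.34]
0.53 [-0.73,0,-0.39]
0.60 [-0.70,0,-0.44]
0.67 [-0.67,0,-0.49]
0.74 [-0.63,0,-0.54]
0.81 [-0.59,0,-0.58]
0.88 [-0.55,0,-0.62]
0.95 [-0.51,0,-0.66]
1.02 [-0.46,0,-0.69]
1.09 [-0.41,0,-0.72]
1.16 [-0.36,0,-0.75]
1.23 [-0.30,0,-0.77]
```

Request:
{"api": "drive_tool", "payload": {"deltas": [[[0, 0, 0], [-0.83, 0, -0.06], 1.0], [[0, 0, 0], [-0.82, 0, -0.12], 1.0], [[0, 0, 0], [-0.81, 0, -0.18], 1.0], [[0, 0, 0], [-0.8, 0, -0.23], 1.0], [[0, 0, 0], [-0.78, 0, -0.29], 1.0], [[0, 0, 0], [0, 0, 0], 1.0], [[0, 0, 0], [0, 0, 0], 1.0]]}}

```text
clock: 8.2
tool_pos: [0.5445, -0.0238, 0.0676]
eef_rot: [0.574, 0.414, -0.572, 0.415]
contact_force: [-0.6, 0.7, -0.3]
opening: 0.245
```

Run:
```python
from h import *
st=r.get_state(); print(st["tool_pos"],st["contact_force"],st["moment"],st["opening"]*88)
b=r.snapshot("scene")["color"][:,:,::-1]; s=r.snapshot("side")["color"][:,:,::-1]
cv2.imwrite("pics/l1.png",np.hstack([cv2.resize(b[100:240,200:340],(400,400),interpolation=3),cv2.resize(s[120:230,170:280],(400,400),interpolation=3)]))
```

```text
[ 0.54452672 -0.02384501  0.06764742] [-0.60336229  0.73093762 -0.34488372] [-0.02852747  0.0954819  -0.02279043] 21.56818347460571
```

View pics/l1.png

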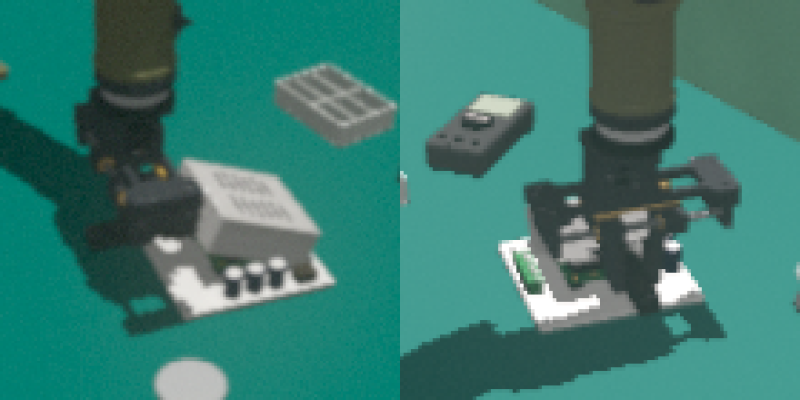

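The cover is visibly levered up by about 20°, resting on the wedge. Continuing along the arc.

Request:
{"api": "drive_tool", "payload": {"deltas": [[[0, 0, 0], [-0.76, 0, -0.34], 1.0], [[0, 0, 0], [-0.73, 0, -0.39], 1.0], [[0, 0, 0], [-0.7, 0, -0.44], 1.0], [[0, 0, 0], [-0.67, 0, -0.49], 1.0], [[0, 0, 0], [-0.63, 0, -0.54], 1.0], [[0, 0, 0], [-0.59, 0, -0.58], 1.0], [[0, 0, 0], [-0.55, 0, -0.62], 1.0], [[0, 0, 0], [-0.51, 0, -0.66], 1.0], [[0, 0, 0], [-0.46, 0, -0.69], 1.0], [[0, 0, 0], [-0.2, 0, -0.8], 1.0], [[0, 0, 0], [0, 0, 0], 1.0]]}}

```text
clock: 9.22
tool_pos: [0.5624, 0.031, 0.1253]
eef_rot: [0.573, 0.415, -0.572, 0.415]
contact_force: [1.1, 0.5, -0.3]
opening: 0.243
```

Run:
```python
from h import *
st=r.get_state(); print(st["tool_pos"],st["contact_force"],st["moment"],st["opening"]*88)
b=r.snapshot("scene")["color"][:,:,::-1]; s=r.snapshot("side")["color"][:,:,::-1]
cv2.imwrite("pics/l2.png",np.hstack([cv2.resize(b[100:240,200:340],(400,400),interpolation=3),cv2.resize(s[120:230,170:280],(400,400),interpolation=3)]))
```

```text
[0.56239049 0.0310411  0.12534212] [ 1.09190898  0.47252645 -0.2607435 ] [-0.08106473  0.10503475  0.02134265] 21.352741175727814
```

View pics/l2.png

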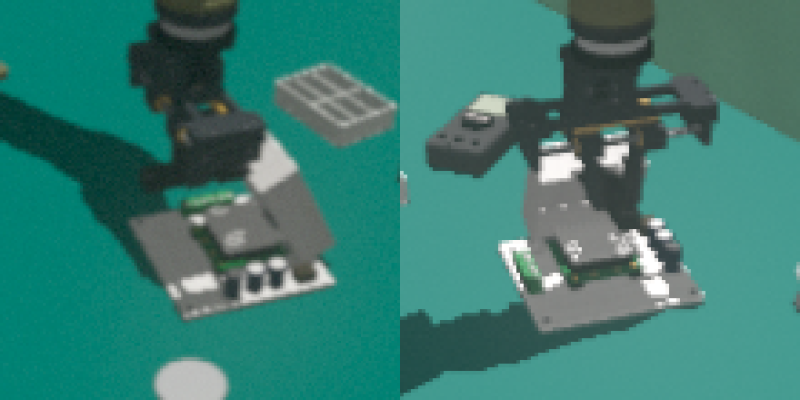

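Cover stands at about 60°, with the blade on its lip. I'll drop 2 cm and push the tip against the inside of the cover's top panel.

Request:
{"api": "drive_tool", "payload": {"deltas": [[[0, 0, 0], [1.0, 0, 0], 1.0], [[0, 0, 0], [1.0, 0, 0], 1.0], [[0, 0, 0], [0, 0, -0.8], 1.0], [[0, 0, 0], [0, 0, -0.8], 1.0], [[0, 0, 0], [0, 0, -0.8], 1.0], [[0, 0, 0], [0, 0, -0.8], 1.0], [[0, 0, 0], [0, 0, -0.7], 1.0], [[0, 0, 0], [0, 0, -0.7], 1.0], [[0, 0, 0], [0, 0, -0.7], 1.0], [[0, 0, 0], [0, 0, -0.7], 1.0], [[0, 0, 0], [0, 0, -0.6], 1.0], [[0, 0, 0], [0, 0, 0], 1.0]]}}

```text
clock: 10.32
tool_pos: [0.5823, 0.0933, 0.1047]
eef_rot: [0.573, 0.415, -0.572, 0.415]
contact_force: [0.5, 0.2, -0.5]
opening: 0.241
```

Run:
```python
from h import *
st=r.get_state(); print(st["tool_pos"],st["contact_force"],st["moment"],st["opening"]*88)
b=r.snapshot("scene")["color"][:,:,::-1]; s=r.snapshot("wrist")["color"][:,:,::-1]
cv2.imwrite("pics/l3.png",np.hstack([cv2.resize(b[90:230,200:340],(400,400),interpolation=3),cv2.resize(s,(400,400))]))
```

```text
[0.5822708  0.09329078 0.10474055] [ 0.5080288   0.16309037 -0.5488259 ] [-0.13209109  0.14016477  0.09589554] 21.212774253135127
```

View pics/l3.png

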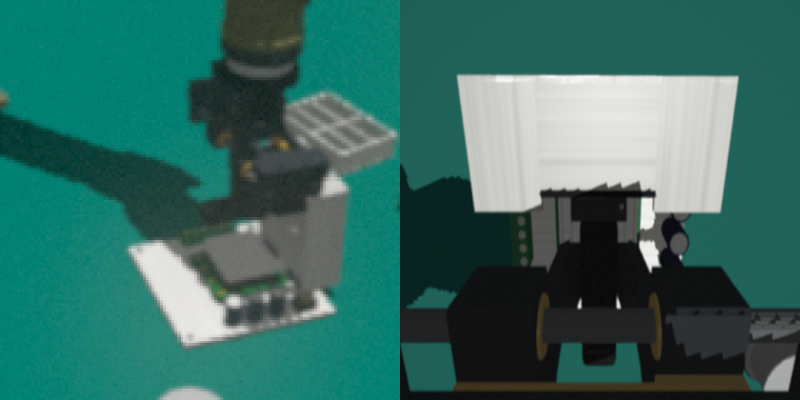

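The cover stands upright. Backing straight out, then checking the wedge in hand.

Request:
{"api": "drive_tool", "payload": {"deltas": [[[0, 0, 0], [0, 0, 1.0], 1.0], [[0, 0, 0], [0, 0, 2.0], 1.0], [[0, 0, 0], [0, 0, 2.5], 1.0], [[0, 0, 0], [0, 0, 2.5], 1.0], [[0, 0, 0], [0, 0, 2.5], 1.0], [[0, 0, 0], [0, 0, 2.0], 1.0], [[0, 0, 0], [1.0, 0, 1.5], 1.0], [[0, 0, 0], [1.0, 0, 0.5], 1.0], [[0, 0, 0], [1.0, 0, 0.0], 1.0], [[0, 0, 0], [0, 0, 0], 1.0], [[0, 0, 0], [0, 0, 0], 1.0], [[0, 0, 0], [0, 0, 0], 1.0]]}}

```text
clock: 11.42
tool_pos: [0.5366, -0.0451, 0.0747]
eef_rot: [0.573, 0.415, -0.573, 0.415]
contact_force: [-0.3, 0.8, -0.1]
opening: 0.241
```

Run:
```python
from h import *
st=r.get_state(); s=r.snapshot("wrist"); print(st["tool_pos"],st["contact_force"],st["opening"]*88)
b=r.snapshot("scene")["color"][:,:,::-1]
cv2.imwrite("pics/l4.png",np.hstack([cv2.resize(b[90:230,200:340],(300,384),interpolation=3),s["color"][:,:,::-1]])[:,:800])
c=cam(s,st); a=np.radians(YAW); Rz=np.array([[np.cos(a),-np.sin(a)],[np.sin(a),np.cos(a)]]); tp=st["tool_pos"]; M=R.from_quat(st["eef_rot"]).as_matrix()
print("TCP chassis",Rz.T@(tp[:2]-O)); print("tip pred",[np.round(proj(c,tp+M@[H-.002,y,-.08])) for y in(-.016,.016)],"shoulder",[np.round(proj(c,tp+M@[H-.016,y,-.0245])) for y in(-.016,.016)])
for p in [(-22,40,19),(-22,-40,19),(-75,85,10),(-75,-85,10)]: p=np.array(p)/1e3; print(p*1e3,np.round(proj(c,np.append(O+Rz@p[:2],p[2]))))
plan(tgt(-.038,.0108),pose(YAW-180),4)
```

```text
[ 0.53664449 -0.04512292  0.07468469] [-0.32631529  0.84619788 -0.12029952] 21.213641144691668
TCP chassis [-0.12229329  0.00016742]
tip pred [array([217.,  83.]), array([291.,  83.])] shoulder [array([218., 213.]), array([290., 213.])]
[-22.  40.  19.] [181.  46.]
[-22. -40.  19.] [327.  46.]
[-75.  85.  10.] [118. 141.]
[-75. -85.  10.] [391. 140.]
4 rows: turn [-0.001 -0.001 -0.012] shift [ 1.236 -0.002 -0.116]
```

View pics/l4.png

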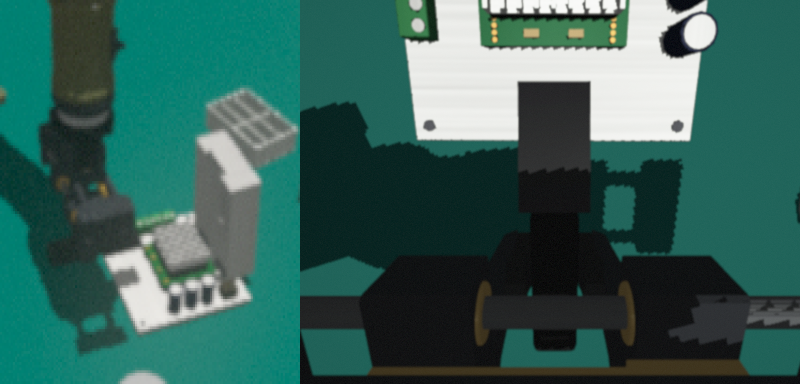

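Cover upright, wedge has not slipped (tip at row 82, predicted 83), and the module's front edge is at row 46 as predicted. Descending to the plate.

Request:
{"api": "drive_tool", "payload": {"deltas": [[[0, 0, 0], [1.5, 0, -0.15], 1.0], [[0, 0, 0], [1.5, 0, -0.15], 1.0], [[0, 0, 0], [1.2, 0, -0.15], 1.0], [[0, 0, 0], [0.74, 0, 0], 1.0], [[0, 0, 0], [0, 0, 0], 1.0], [[0, 0, 0], [0, 0, 0], 1.0], [[0, 0, 0], [0, 0, 0], 1.0]]}}

```text
clock: 12.1
tool_pos: [0.5378, -0.0425, 0.0257]
eef_rot: [-0.573, -0.414, 0.573, -0.414]
contact_force: [-1.0, 0.1, -0.7]
opening: 0.245
```

Request:
{"api": "drive_tool", "payload": {"deltas": [[[0, 0, 0], [0.05, 0, 0], 1.0], [[0, 0, 0], [0.05, 0, 0], 1.0], [[0, 0, 0], [0, 0, 0], 1.0], [[0, 0, 0], [0, 0, 0], 1.0]]}}

```text
clock: 12.43
tool_pos: [0.5377, -0.0426, 0.0246]
eef_rot: [-0.573, -0.414, 0.573, -0.414]
contact_force: [0.1, -1.2, 0.3]
opening: 0.24
```

Run:
```python
from h import *
for i in range(3):
    st=r.get_state(); r.snapshot("wrist"); print(st["tool_pos"].round(4),st["contact_force"].round(2),(R.from_quat(st["eef_rot"]).as_matrix()[2]).round(4))
plan(tgt(.008,.0105),pose(YAW-180),10)
```

```text
[ 0.5377 -0.0426  0.0246] [ 0.09 -1.23  0.3 ] [-1.e+00  6.e-04  7.e-04]
[ 0.5378 -0.0426  0.0246] [ 0.25 -0.77  1.32] [-1.e+00  7.e-04  7.e-04]
[ 0.5378 -0.0426  0.0246] [ 0.16 -0.28  0.8 ] [-1.e+00  7.e-04  7.e-04]
10 rows: turn [-0.011  0.004 -0.004] shift [-0.007 -0.002 -0.475]
```

Request:
{"api": "drive_tool", "payload": {"deltas": [[[0, 0, 0], [0, 0, -0.6], 1.0], [[0, 0, 0], [0, 0, -0.7], 1.0], [[0, 0, 0], [0, 0, -0.7], 1.0], [[0, 0, 0], [0, 0, -0.6], 1.0], [[0, 0, 0], [0, 0, -0.5], 1.0], [[0, 0, 0], [0, 0, -0.4], 1.0], [[0, 0, 0], [0, 0, -0.3], 1.0], [[0, 0, 0], [0, 0, -0.3], 1.0], [[0, 0, 0], [0, 0, -0.2], 1.0], [[0, 0, 0], [0, 0, 0], 1.0], [[0, 0, 0], [0, 0, 0], 1.0], [[0, 0, 0], [0, 0, 0], 1.0]]}}

```text
clock: 13.58
tool_pos: [0.5503, -0.0041, 0.0247]
eef_rot: [-0.572, -0.413, 0.575, -0.414]
contact_force: [-2.9, -8.3, 6.3]
opening: 0.242
```

Run:
```python
from h import *
ss=[]
for i in range(4):
    st=r.get_state(); s=r.snapshot("wrist"); ss.append(st["contact_force"]); 
a=np.radians(YAW); Rz=np.array([[np.cos(a),-np.sin(a)],[np.sin(a),np.cos(a)]])
print("TCP chassis",Rz.T@(st["tool_pos"][:2]-O),st["tool_pos"][2],np.mean(ss,0)); np.save("f.npy",s["color"])
c=cam(s,st)
for z in(16,18,20,22): print(z,[np.round(proj(c,np.append(O+Rz@[-.022,y],z/1e3)),1) for y in(.04,-.04)])
im=s["color"][:,:,::-1]; cv2.imwrite("pics/f1.png",cv2.resize(im[40:200,130:380],(800,512),interpolation=cv2.INTER_CUBIC))
```

```text
TCP chassis [-7.90846659e-02 -1.38749717e-05] 0.02467333519533401 [-2.7059021  -7.62184277  6.68836825]
16 [array([163.6, 137.2]), array([343.4, 136.1])]
18 [array([162.4, 137.8]), array([344.7, 136.7])]
20 [array([161.1, 138.5]), array([345.9, 137.3])]
22 [array([159.9, 139.1]), array([347.2, 138. ])]
```

View pics/f1.png

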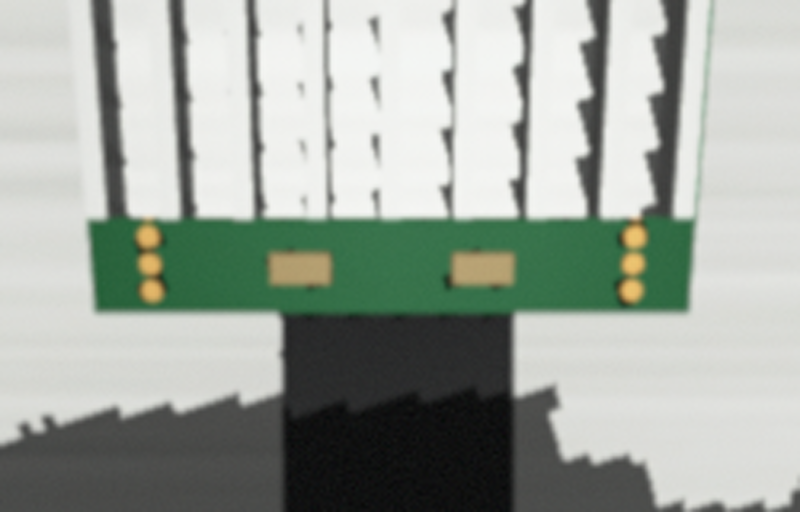

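Board's front edge spans columns 160 to 345.6, which puts its top at about 20.6 mm, a rise of about 1.6 mm. That agrees with the geometry (1.75 mm). I'll ease the downward push and slide on about 9 mm.

Request:
{"api": "drive_tool", "payload": {"deltas": [[[0, 0, 0], [-0.04, 0, 0], 1.0], [[0, 0, 0], [0, 0, -0.15], 1.0], [[0, 0, 0], [0, 0, -0.15], 1.0], [[0, 0, 0], [0, 0, -0.15], 1.0], [[0, 0, 0], [0, 0, -0.15], 1.0], [[0, 0, 0], [0, 0, -0.15], 1.0], [[0, 0, 0], [0, 0, -0.15], 1.0], [[0, 0, 0], [0, 0, 0], 1.0], [[0, 0, 0], [0, 0, 0], 1.0], [[0, 0, 0], [0, 0, 0], 1.0]]}}

```text
clock: 14.62
tool_pos: [0.5531, 0.0055, 0.0247]
eef_rot: [-0.572, -0.413, 0.575, -0.414]
contact_force: [-2.0, -6.3, 3.3]
opening: 0.247
```

```bash
cat > m.py <<'E'
from h import *
ss=[]
for i in range(4):
    st=r.get_state(); s=r.snapshot("wrist"); ss.append(st["contact_force"]); 
a=np.radians(YAW); Rz=np.array([[np.cos(a),-np.sin(a)],[np.sin(a),np.cos(a)]])
print("TCP chassis",Rz.T@(st["tool_pos"][:2]-O),st["tool_pos"][2],np.mean(ss,0),R.from_quat(st["eef_rot"]).as_matrix()[2].round(4),st["opening"])
im=s["color"].astype(int); c=cam(s,st)
g=(im[...,1]-np.maximum(im[...,0],im[...,2])>12)&(im.mean(2)<140)
g[:,:140]=0;g[:,370:]=0
rows=np.where(g[:200].sum(1)>100)[0]; v=rows.max(); us=np.where(g[v-2])[0]; print("board front row",v,"cols",us.min(),us.max()+1)
f=c[0]
for z in(20,21,22,23,24,25): p=[proj(c,np.append(O+Rz@[-.022,y],z/1e3)) for y in(.04,-.04)]; print(z,np.round(p[1][0]-p[0][0],1),round(p[0][1],1))
cv2.imwrite("pics/f.png",cv2.resize(s["color"][40:300,130:380,::-1],(577,600),interpolation=cv2.INTER_CUBIC))
E
python3 m.py
```

```text
TCP chassis [-0.06907784  0.00033337] 0.024692127818229038 [-1.93306812 -5.80212869  3.15627282] [-1.0e+00 -6.0e-04  3.4e-03] 0.24214385917872291
board front row 160 cols 161 346
20 180.8 161.1
21 182.1 161.5
22 183.3 162.0
23 184.6 162.5
24 185.8 163.0
25 187.1 163.5
```

Run:
```python
from h import *
b=r.snapshot("scene")["color"][:,:,::-1]
cv2.imwrite("pics/end.png",np.hstack([cv2.resize(b[100:260,190:350],(400,577),interpolation=3),cv2.resize(cv2.imread("pics/f.png"),(400,577))]))
```

```text
(no output)
```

View pics/end.png

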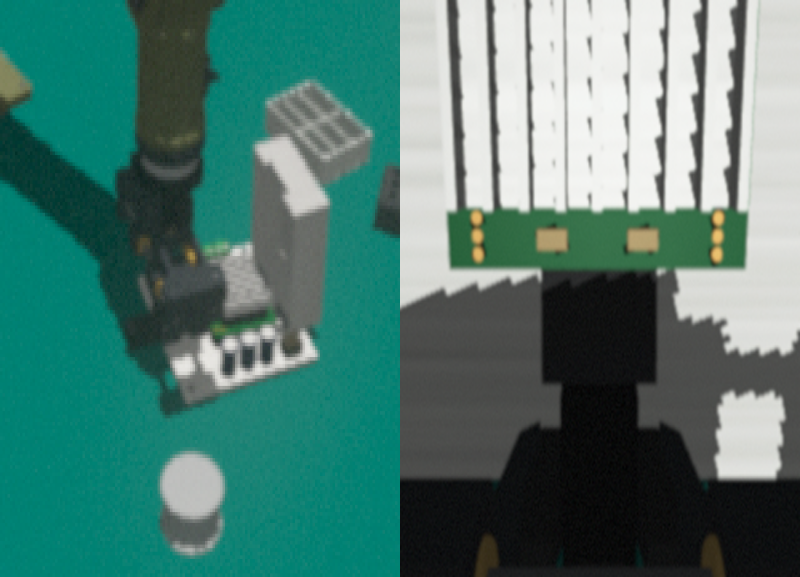

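The cover is upright, the wedge is centred under the board edge, and the hand is clear of the module. Handing in.

```bash
python3 -c "
from h import *
print(r.get_state()['qd'].round(3)); print(r.finish_job())"
```

```text
[ 0.001 -0.001  0.     0.001  0.     0.    -0.   ]
the job is handed in; nothing more can be done
None
```

The job is handed in at about 15 s on the robot's clock: the cover stands upright and the wedge is holding the module's front edge up. No verdict is reported.

- **What I did:** I took the small wedge, whose measured widths of 32 and 22 mm match the one you described. I slid it under the cover's notch, levered the lip up along its arc, and pushed the cover upright from inside. Then I slid the wedge flat on the plate under the middle of the module's edge.
- **Module rise:** Wedge position gives 4.2 mm and the board's width in the wrist image gives 4.3 mm, against the 4 mm asked for. The image figure is good to roughly ±0.5 mm.
- **Wedge and grip:** The tool is level to about 0.003 rad and the arm is at rest. The opening reads 21.3 mm on the wedge, with the grip set to 58 N. The hand pushes it with about 6 N forward and 3 N down.
- **Cover and hand:** The last pictures show the cover upright and the hand clear of the module.
- **Other items:** The reel and parts box look unmoved in the last picture. I did not recheck the screwdriver or multimeter at the end, but nothing went near them.
- **Less certain:** The wedge is gripped about 10 mm ahead of its origin, not exactly on it, which I measured and allowed for. The pushing force while lifting peaked near 8 N, more than I expected, and dropped once I eased the downward push. The wrist force reading is noisy by about 1 N.

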